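# Set up the hobby meter on its stand and select a range

### The arm

A 6-joint arm with a two-finger parallel gripper is mounted at the origin on the work surface. World frame = base frame: x ahead of the robot, y to its left, z up, the work surface at z = 0. Lengths are in m, angles in rad, forces in N, time in s.
With the tool pointing down it reaches from about 0.325 to 0.775 m from the base axis. Payload 5.5 kg.
Tool frame: the origin (TCP) lies between the finger pads; the fingertips stand 8 mm ahead of it and the grasp point (between the pads) lies 11 mm behind it (tcp_to_tips is the distance from the TCP to the fingertips, in m); z points along the fingers, y is the line along which they close (so a half turn about z gives the same grasp; the last joint's range is limited). The gripper opens to 88 mm and grips with 3 to 60 N. Pads are 20 mm wide; open, the fingers measure 115 mm over their backs; the gripper's body (75 mm by 178 mm) begins 61 mm behind the grasp point.
Start: joints at [-1.249, 0.091, 1.231, -0, 1.82, -0.057], TCP at [0.222, -0.557, 0.231] pointing down, gripper open.
Joint ranges: [-2.87, 2.87], [-0.86, 2.18], [0.17, 2.46], [-1.51, 4.65], [0.06, 2.69], [-2.65, 2.65]. Speed limits (rad/s): [2.57, 2.57, 3.01, 3.14, 3.14, 3.14].

### API

Orientations are given as a unit quaternion [w, x, y, z].
In Python, from bench import * gives the robot as it stands. Calls block until the motion is done:
- move_to(position, orientation): joint-space move of the TCP to a pose.
- move_l(position, speed=0.15, orientation=None): straight line of the TCP; orientation=None keeps the orientation; speed is the mean speed in m/s.
- movej(angles): joint-space move.
- gripper_open() and close(): open the fingers fully, or close them until they stop; the grip force is fixed at half the most.
- hold(seconds).
- inverse_kinematics(position, orientation): joint angles nearest the present ones, or None.
- state(): the state.
- get_image(name): name is "side" or "top" or "wrist"; returns a dict with "frame" (480x640x3 uint8, blue, green, red), "depth" (480x640 float32, m along the optical axis (not along the pixel's ray), 0 where there is no reading), "camera_matrix" (3x3 intrinsics, pixels), "view" (4x4, takes a point from world to camera coordinates). Camera axes: x right, y up, looking along -z (the intrinsics and any distortion apply to the point x, -y, -z); pixel columns grow to the right and rows downward; lengths in m; the calibration is good to about 2 mm. A picture is of the moment at which its call begins.
A pose or a line that the arm cannot do raises IKError and nothing moves.
- job_done(): hands the job in; it is judged then, once.
The state is a dict: "time": time; "joint_pos": joint angles; "dq": joint speeds; "joint_torque": joint torques, N m; "ee_pos": TCP position; "ee_rot": TCP orientation; "ft_force": force on the tool from outside, world axes, zero at the start; "moment": the same for the moment, N m; "finger_gap": finger opening in m; "finger_force": force on a finger pad.
Only numpy, scipy, OpenCV 4.12 (cv2) and the standard library are available. Lean on these libraries where they do the work, as an engineer would, in place of code of your own. Each camera call takes 0.05 s, during which the arm holds its last target. There are 200 camera calls.

### The job

Put the meter on its sloping stand, lying on its back with the display end up the slope and its lower end fully home against the stand's lip, and let go of it without having turned its dial. Then turn the dial clockwise until its pointer stands in the click at the long T-shaped mark, and let go. Leave the other things on the desk where they are.

Things in the scene. Friction and masses are not known exactly. Their poses are not given: they have to be found in the camera images.
- meter: Dark grey handheld meter, 150 (x) x 62 (y) x 36 mm (z), 0.34 kg, loose, starting face up on the desk. Origin: centre of its back (underside). x points to the display end, z out of the face. The dial's axis crosses the face at x = -32, y = 0 mm. Grip it by its long sides, 62 mm apart.
- dial (a joint): Angle of the meter's dial, rad: 0 at its first click, growing as it turns clockwise seen from above the face, stops at 0 and 5.24. It clicks every 0.524 rad (30 degrees) with about 0.06 N m; grip firmly. The pointer stands at the T-shaped mark at 3.14 (the seventh click, 30 degrees clockwise of the meter's +x). It starts in one of the first three clicks.
- dial_grip (a point): Point on the dial's axis, 20.5 mm above the face (56.5 mm above the meter's back), at the height to grip. The frame turns with the dial: x along the bar grip to its pointed end, z out of the face. The bar is 13 mm wide, 40 mm long and stands 6 to 30 mm above the face, on a disc of 42 mm diameter and 6 mm height; a white line runs along its top to the pointed end.
- meter_mark (a point): The long T-shaped white mark on the meter's face, 28 mm from the dial's axis; the other ten marks round the dial are short strokes.
- stand: Sheet aluminium stand fixed to the desk, foot 150 x 74 mm, 95 mm high; its plate slopes at 30 degrees, rising to the stand's +x. Origin: under its middle, on the desk. At the low end a lip stands 18 mm above the plate and two cheeks, 65 mm apart at the plate and 69 at their tops (for the 62 mm meter), stand 16 mm above it. The upper part has no sides.
- stand_seat (a point): Point on the plate where the meter's origin lies when the meter is fully home. x points up the slope, z square out of the plate. The lip's inner face is at x = -75 mm, the cheeks reach from x = -81 to -15 mm, the plate's upper end is at x = +55 mm.
- car_a: Small red model car, 74 x 32 x 25 mm, loose, in nobody's way; leave it. Origin: centre of its underside.
- car_b: Small yellow model car, 74 x 32 x 25 mm, loose, in nobody's way; leave it. Origin: centre of its underside.
- tape: Roll of tape lying flat, 44 mm across, 19 mm high, loose, in nobody's way; leave it. Origin: centre of its underside.
- driver: Screwdriver, 160 mm long, lying, loose, in nobody's way; leave it. Origin: centre of its underside.
- jar: Small closed jar, 44 mm across, 55 mm high, loose, in nobody's way; leave it. Origin: centre of its underside.
- carbox: Boxed model car, 100 x 55 x 50 mm, loose, in nobody's way; leave it. Origin: centre of its underside.
There are look-alikes about, which are no part of the job. Leave any pink look-alike of the stand alone. Leave any green look-alike of the meter alone.

How it is judged:
On the way, in this order (a step that is already met when the one before it is completed fails the run):
1. the meter lies home in the stand, let go, its dial not yet turned (x of dial_grip in the frame of stand_seat below -0.02 m and x of meter in the frame of stand_seat below 0.004 m and distance between meter and stand_seat below 0.01 m and angle between the x axis of meter and the x axis of stand_seat, either way round below 0.12 rad and angle between the z axis of meter and the z axis of stand_seat, either way round below 0.08 rad and not (contact force between meter and the fingers above 0.2 N) and value of joint dial below 1.3 rad), for 0.2 s.
2. the dial stands at the T-shaped mark, with the meter home and let go (x of dial_grip in the frame of stand_seat below -0.02 m and x of meter in the frame of stand_seat below 0.004 m and distance between meter and stand_seat below 0.01 m and angle between the x axis of meter and the x axis of stand_seat, either way round below 0.12 rad and angle between the z axis of meter and the z axis of stand_seat, either way round below 0.08 rad and not (contact force between meter and the fingers above 0.2 N) and value of joint dial between 3.0016 and 3.2816 rad), for 0.2 s.
At the end, for the whole second after the job is handed in: The meter lies on the stand, display end up (dial over 20 mm below the seat point), within 4 mm of the lip, 10 mm of the seat point, 0.12 rad of the slope line and 0.08 rad of the plate; the dial is within 0.14 rad of 3.14; bystanders within 30 mm of their starts; all at rest and released (all of step 2 and linear speed of meter below 0.02 m/s and velocity of joint dial between -0.1 and 0.1 rad/s); the robot touches nothing.
It fails at once if a model car, the tape, the screwdriver, the jar or the boxed car is moved more than 30 mm (distance of any of car_a, car_b, tape, driver, jar, carbox from where it was at the start of the episode above 0.03 m).
It also fails if it takes over 72 s, if anything falls off the work surface, if the arm or the gripper's body presses on something with over 40 N, if the wrist force passes 120 N, or if a joint passes its speed limit or range.

## Working session

There is one attempt and no reset: what is moved stays moved. The work goes in short steps, each a Python script; the robot and the scene stay as the last script left them, time stands still between calls to the robot, and variables do not carry over. Pictures are saved under pics/ and viewed, at most 10 in all, crops included, and the job is handed in when it is done.

```bash
ls; mkdir -p pics; python3 - <<'E'
from bench import *
import cv2,numpy as np
for n in ["top","side"]:
    d=get_image(n); cv2.imwrite(f"pics/{n}0.png",d["frame"]); np.savez(f"pics/{n}0.npz",**d); print(n,d["camera_matrix"].tolist(),np.round(d["view"],4).tolist())
print(state())
E
```

```text
pics
top [[550.2171580985324, 0.0, 315.77455960736523], [0.0, 550.2171580985324, 231.97554924774846], [0.0, 0.0, 1.0]] [[0.02, -0.9998, -0.0075, 0.0199], [0.9927, 0.019, 0.1191, -0.5171], [-0.1189, -0.0098, 0.9929, -1.1064], [0.0, 0.0, 0.0, 1.0]]
side [[465.5704149569538, 0.0, 320.6333046866281], [0.0, 465.5704149569538, 240.19559728769354], [0.0, 0.0, 1.0]] [[-0.9961, -0.0877, 0.0013, 0.508], [0.0448, -0.4969, 0.8667, -0.0802], [-0.0754, 0.8634, 0.4989, -0.9361], [0.0, 0.0, 0.0, 1.0]]
{'time': 0.1, 'joint_pos': array([-1.24872191e+00,  9.18093265e-02,  1.23171928e+00, -3.12393736e-05,
        1.81979018e+00, -5.66910149e-02]), 'dq': array([-6.59554667e-05, -2.86985170e-03,  3.00490879e-04, -1.63016194e-04,
       -1.26013443e-03, -1.19024998e-03]), 'joint_torque': array([ 2.71721612e-03, -4.47858918e+01, -4.07568276e+01,  7.01501942e-02,
        2.84106005e-02, -1.06164457e-04]), 'ee_pos': array([ 0.22178337, -0.55725208,  0.22963059]), 'ee_rot': array([-8.53475672e-04,  9.82120984e-01,  1.88248846e-01, -1.29194104e-04]), 'ft_force': array([-0.7825491 , -0.41837333,  0.18747607]), 'moment': array([ 0.00477613, -0.04967348,  0.01227188]), 'finger_force': 0.0, 'finger_gap': 0.08769593416367322}
```

View pics/top0.png

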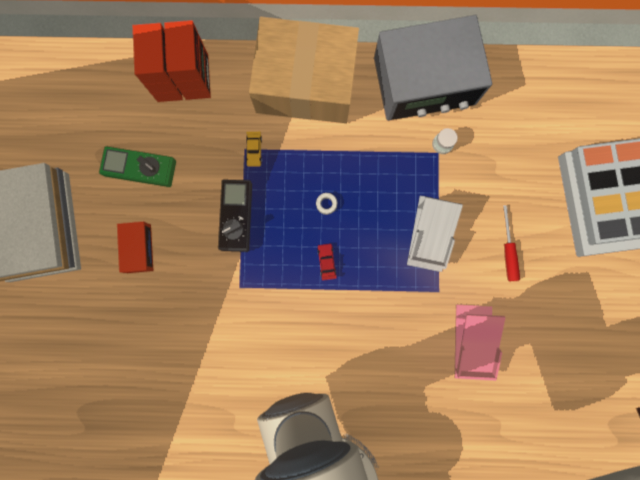

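View pics/side0.png

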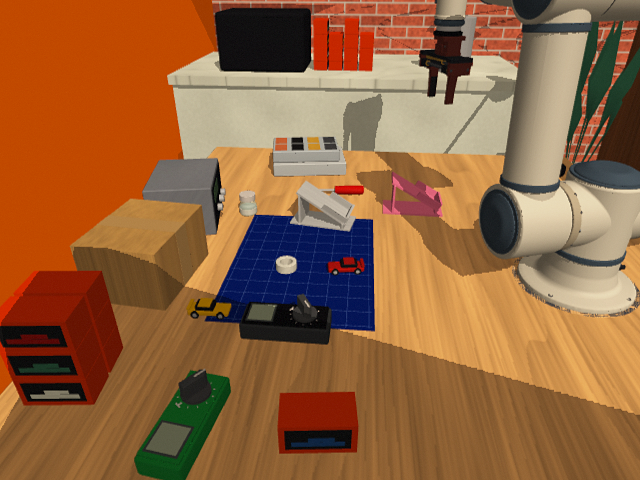

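The top view shows the meter at about (234,215) with its display up-image (+x). The grey stand is at about (434,233), lip end down-image, high end up. The side view agrees, and the pink stand and green meter are the look-alikes. Next I'll measure with the wrist camera.

```bash
cat > h.py <<'E'
from bench import *
import cv2,numpy as np
from scipy.spatial.transform import Rotation as R
def quat(M): return R.from_matrix(M).as_quat()[[3,0,1,2]]
def tool(xdir,z):   # tool z along z, y square to xdir
    z=np.array(z,float);z/=np.linalg.norm(z);x=np.array(xdir,float);x-=z*(x@z);x/=np.linalg.norm(x)
    return np.c_[x,np.cross(z,x),z]
def cloud(d):
    K=d["camera_matrix"];Z=d["depth"];v,u=np.mgrid[:480,:640]
    P=np.stack([(u-K[0,2])/K[0,0]*Z,-(v-K[1,2])/K[1,1]*Z,-Z],-1);V=d["view"]
    W=(P-V[:3,3])@V[:3,:3];W[Z<=0]=np.nan;return W
def ray(d,u,v):
    K=d["camera_matrix"];V=d["view"];r=np.array([(u-K[0,2])/K[0,0],-(v-K[1,2])/K[1,1],-1.])@V[:3,:3]
    return -V[:3,:3].T@V[:3,3],r/np.linalg.norm(r)
def proj(d,p):
    c=d["view"][:3,:3]@p+d["view"][:3,3];K=d["camera_matrix"];return K[0,0]*c[0]/-c[2]+K[0,2],-K[1,1]*c[1]/-c[2]+K[1,2]
def shot(n,name):
    d=get_image(n);cv2.imwrite(f"pics/{name}.png",d["frame"]);np.savez(f"pics/{name}.npz",**d);return d
E
python3 - <<'E'
from h import *
d=dict(np.load("pics/top0.npz"));W=cloud(d)
for u,v in [(234,245),(234,187),(234,215),(260,280),(427,263),(447,205),(434,233),(420,240)]: print(u,v,np.round(W[v,u],4))
m=(W[...,2]>.025)&(W[...,2]<.1)&(np.mgrid[:480,:640][1]>210)&(np.mgrid[:480,:640][1]<258)&(np.mgrid[:480,:640][0]>175)&(np.mgrid[:480,:640][0]<256)
P=W[m];print(len(P),P.mean(0),P.max(0),P.min(0))
for c,nm in [((.50,.155),"wm"),((.47,-.22),"ws")]:
    move_to([c[0]-.03,c[1],.33],quat(tool([1,0,0],[0,0,-1])))
    d=shot("wrist",nm);W=cloud(d);print(nm,np.round(d["view"],3).tolist(),d["camera_matrix"][0,0],np.round(W[240,320],3),state()["time"],state()["joint_pos"])
E
```

```text
234 245 [0.4858 0.1974 0.0362]
234 187 [0.6071 0.202  0.0355]
234 215 [0.5483 0.1999 0.0349]
260 280 [0.4163 0.1454 0.0011]
427 263 [ 0.4566 -0.1985  0.0351]
447 205 [ 0.5692 -0.2293  0.0825]
434 233 [ 0.5173 -0.2108  0.046 ]
420 240 [ 0.5032 -0.1836  0.0392]
2098 [0.54993644 0.19980502 0.03675208] [0.62618314 0.23298147 0.07029493] [0.47623386 0.16960481 0.02501454]
wm [[-0.001, -1.0, -0.0, 0.155], [0.965, -0.001, -0.261, -0.395], [0.261, -0.001, 0.965, -0.607], [0.0, 0.0, 0.0, 1.0]] 354.786546706426 [0.413 0.149 0.   ] 2.8333 [ 2.48674228e-01 -1.45495157e-01  1.28530416e+00 -1.42106138e-04
  2.00205705e+00  1.82041359e+00]
ws [[0.001, -1.0, -0.001, -0.22], [0.965, 0.001, -0.261, -0.367], [0.261, -0.001, 0.965, -0.6], [0.0, 0.0, 0.0, 1.0]] 354.786546706426 [ 0.383 -0.225 -0.001] 4.2833 [-5.31006736e-01 -1.53624766e-01  1.29212134e+00  3.76861795e-04
  2.00296885e+00  1.03838230e+00]
```

```bash
python3 - <<'E'
import cv2,numpy as np
a=cv2.imread("pics/wm.png");b=cv2.imread("pics/ws.png")
cv2.imwrite("pics/both.png",np.hstack([cv2.resize(a[50:290,180:400],None,fx=1.8,fy=1.8),cv2.resize(b[50:290,220:440],None,fx=1.8,fy=1.8)]))
E
```

```text
(no output)
```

View pics/both.png

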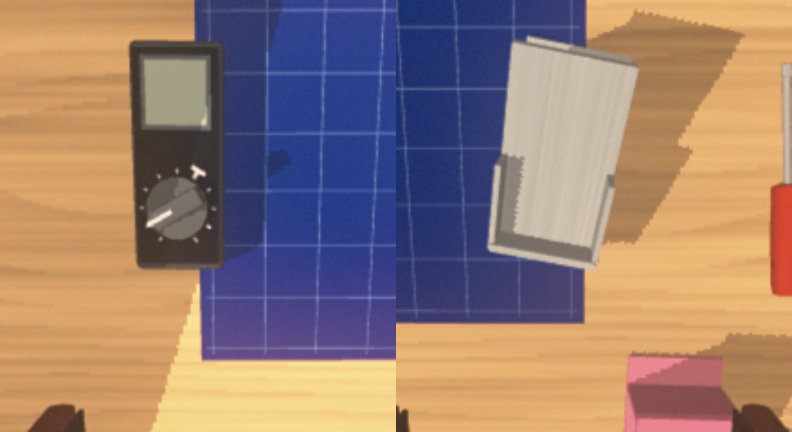

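The left crop shows the meter with its pointer at lower left, about 120° counter-clockwise of +x (click 2), and the T mark up-right. The right crop shows the empty stand, with its lip at the bottom and high end at top right.

```bash
cat > meas.py <<'E'
from h import *
def near(W,c,r): return np.hypot(W[...,0]-c[0],W[...,1]-c[1])<r
def meter(W,lab):
    m=near(W,(.55,.2),.12)&(W[...,2]>.029)&(W[...,2]<.041);P=W[m]
    r=cv2.minAreaRect((P[:,:2]*1000).astype(np.float32));a=r[2] if r[1][0]>r[1][1] else r[2]-90
    print(lab,len(P),np.round(r[0],1),np.round(r[1],1),round(a,2),"z",np.median(P[:,2]))
def stand(W,lab):
    m=near(W,(.51,-.21),.12)&(W[...,2]>.012)&(W[...,2]<.12);P=W[m]
    best=None;rng=np.random.default_rng(0)
    for _ in range(400):
        a,b,c=P[rng.choice(len(P),3)];n=np.cross(b-a,c-a);L=np.linalg.norm(n)
        if L<1e-6: continue
        n/=L;n*=np.sign(n[2]);s=abs((P-a)@n)<.0025
        if n[2]>.75 and n[2]<.95 and (best is None or s.sum()>best.sum()): best=s
    Q=P[best];c=Q.mean(0);n=np.linalg.svd(Q-c)[2][2];n*=np.sign(n[2])
    up=np.array([0,0,1])-n*n[2];up/=np.linalg.norm(up);lat=np.cross(n,up)
    q=np.c_[(Q-c)@up,(Q-c)@lat];a=(P-c)
    r=cv2.minAreaRect((q*1000).astype(np.float32))
    print(lab,len(Q),"c",np.round(c,4),"tilt",np.degrees(np.arccos(n[2])),"yaw",np.degrees(np.arctan2(up[1],up[0])))
    print("  rect",r,"ext",np.percentile(q,[.5,99.5],axis=0).round(4).tolist())
    h=a@n;x=a@up;y=a@lat
    s=(h>.006)&(x<-.0)
    lip=(h>.012)&(abs(y-np.median(q[:,1]))<.02);print("  lip x",np.percentile(x[lip],[5,50,95]).round(4),"h",np.percentile(h[lip],[50,95]).round(4))
    for sg in(1,-1):
        k=(h>.010)&(h<.018)&(sg*y>.025)&(x<-.03);print("  cheek",sg,k.sum(),np.percentile(y[k],[5,50,95]).round(4) if k.any() else "", np.percentile(x[k],[2,98]).round(4))
    return c,n,up,lat,P
if __name__=="__main__":
    t=cloud(dict(np.load("pics/top0.npz")));wm=cloud(dict(np.load("pics/wm.npz")));ws=cloud(dict(np.load("pics/ws.npz")))
    meter(t,"top");meter(wm,"wrist");stand(t,"top");c,n,up,lat,P=stand(ws,"wrist")
    d=dict(np.load("pics/ws.npz"))
E
python3 meas.py
```

```text
top 1728 [551.3 200.8] [ 61.9 149.5] -0.9 z 0.034780987135557835
wrist 5346 [549.6 200.7] [ 60.9 148.3] -0.62 z 0.035282783715499096
top 1660 c [ 0.5255 -0.2126  0.0559] tilt 29.690825346191446 yaw -9.339872850534888
  rect ((-4.725746154785156, 0.8877601623535156), (74.76589965820312, 133.7675323486328), 88.96587371826172) ext [[-0.0697, -0.0361], [0.0612, 0.0376]]
  lip x [-0.0753 -0.0704 -0.0679] h [0.0164 0.0205]
  cheek 1 61 [0.0269 0.0377 0.0403] [-0.0744 -0.0306]
  cheek -1 58 [-0.0369 -0.0338 -0.0283] [-0.0746 -0.031 ]
wrist 6603 c [ 0.5284 -0.2136  0.0585] tilt 29.821879576756412 yaw -10.5191745586281
  rect ((-8.808242797851562, -0.2060394287109375), (132.0602569580078, 74.05535888671875), 0.05353442579507828) ext [[-0.0739, -0.0366], [0.0565, 0.0363]]
  lip x [-0.0793 -0.0744 -0.073 ] h [0.0173 0.0189]
  cheek 1 185 [0.0269 0.0352 0.0382] [-0.0791 -0.0312]
  cheek -1 188 [-0.0385 -0.0354 -0.0269] [-0.0794 -0.0308]
```

```bash
cat >> h.py <<'E'
yaw=np.radians(-10.45);t=np.radians(29.9)
seat=np.array([.5297,-.2137,.059])
up=np.array([np.cos(t)*np.cos(yaw),np.cos(t)*np.sin(yaw),np.sin(t)])
n=np.array([-np.sin(t)*np.cos(yaw),-np.sin(t)*np.sin(yaw),np.cos(t)]);lat=np.cross(n,up)
GX,GZ=.012,.013
QS=quat(tool(up,-n))
def on(s,h,y=0): return seat+up*(s+GX)+n*(h+GZ)+lat*y
def dialpose(deg,h): # tool x along bar at deg ccw from up
    a=np.radians(deg);return seat-up*.032+n*(.036+h),quat(tool(up*np.cos(a)+lat*np.sin(a),-n))
E
python3 - <<'E'
from h import *
for s,h in [(.01,.08),(.008,.003),(-.002,.0)]: print(inverse_kinematics(on(s,h),QS))
for a in range(120,-60,-30): print(a,inverse_kinematics(*dialpose(a,.0165)), inverse_kinematics(*dialpose(a,.08)) is not None)
m=np.radians(-.75);ux=np.array([np.cos(m),np.sin(m),0]);q=quat(tool(ux,[0,0,-1]))
p=np.array([.5503,.2007,0])+ux*GX
move_to(p+[0,0,.16],q);move_l(p+[0,0,GZ],.12);print(state()["ft_force"]);close();hold(.3)
print(state()["finger_gap"],state()["finger_force"],state()["ee_pos"],p)
move_l(p+[0,0,.20],.15);s=state();print(s["finger_gap"],s["ft_force"],s["time"]);shot("side","lift")
E
```

```text
[-0.57713796 -0.52782028  1.98435817  0.20681333  1.20433394  1.14917065]
[-0.54299524 -0.38421563  2.00355165  0.20563661  1.03800564  1.14928799]
[-0.54921934 -0.4008357   2.02961302  0.21008345  1.03005016  1.13994405]
120 [-0.60612069 -0.59250756  2.13635776  0.22912672  1.12532874 -0.99649545] True
90 [-0.60612069 -0.59250756  2.13635776  0.22912672  1.12532874 -0.47289667] True
60 [-0.60612069 -0.59250756  2.13635776  0.22912672  1.12532874  0.0507021 ] True
30 [-0.60612069 -0.59250756  2.13635776  0.22912672  1.12532874  0.57430088] True
0 [-0.60612069 -0.59250756  2.13635776  0.22912672  1.12532874  1.09789966] True
-30 [-0.60612069 -0.59250756  2.13635776  0.22912672  1.12532874  1.62149843] True
[ 1.22225619  0.50047554 -0.65859306]
0.061798743095790316 30.000337064266205 [0.5624167  0.20064273 0.01323504] [0.56229897 0.20054292 0.        ]
0.06187974144531561 [-0.66710377  0.34404494 -3.81314181] 9.6
```

```bash
python3 - <<'E'
from h import *
f=lambda:(lambda F:np.round([F@up,F@lat,F@n],1))(state()["ft_force"])
move_to(on(.012,.09),QS);hold(.3);print("free",f())
f0=state()["ft_force"]
move_l(on(.010,.025),.12);print(f())
for h in [.010,.006,.003,.001]:
    move_l(on(.009,h),.03);hold(.15);print("h",h,f())
    if (state()["ft_force"]-f0)@n>5: break
s=.009
while s>-.008:
    s-=.0015;move_l(on(s,h),.03);hold(.1);print("s",round(s,4),f())
    if (state()["ft_force"]-f0)@up>8: break
print(state()["time"],state()["finger_gap"]);shot("side","placed");shot("top","placedtop")
E
```

```text
free [-0.7  0.2 -2.6]
[-2.   0.1 -3. ]
h 0.01 [-1.7 -0.7 -3.4]
h 0.006 [-1.7  0.1 -3. ]
h 0.003 [-2.1 -0.1 -2.7]
h 0.001 [-1.5 -1.  -3.2]
s 0.0075 [-1.6 -0.4 -2.7]
s 0.006 [-1.2  0.1 -3.5]
s 0.0045 [-1.9  0.9 -2.6]
s 0.003 [-1.7  0.4 -3.3]
s 0.0015 [-1.8  0.1 -2.3]
s 0.0 [ 1.3 -0.5 -2.8]
s -0.0015 [ 5.4  0.4 -6.8]
s -0.003 [ 7.9  0.3 -6.9]
17.0083 0.06159106600903705
```

```bash
python3 - <<'E'
from h import *
f=lambda:(lambda F:np.round([F@up,F@lat,F@n],1))(state()["ft_force"])
for h in [.001,-.0005,-.002,-.0035]:
    move_l(on(-.001,h),.03);hold(.15);print("h",h,f())
    if f()[2]>4: break
gripper_open();hold(.3);print("open",f(),state()["finger_gap"])
move_l(on(-.001,.06),.1);move_l(on(-.03,.13),.15);print(state()["time"])
a=shot("side","rel");b=shot("wrist","relw")
cv2.imwrite("pics/relb.png",np.hstack([cv2.resize(a["frame"][160:250,260:390],(400,277)),cv2.resize(b["frame"][60:337,120:520],(400,277))]))
E
```

```text
h 0.001 [ 5.4  1.2 -2.8]
h -0.0005 [6.3 1.5 3.9]
h -0.002 [-1.9  2.5 19.9]
open [-0.3 -0.6 -0.3] 0.08754895816119433
20.6417
```

View pics/relb.png

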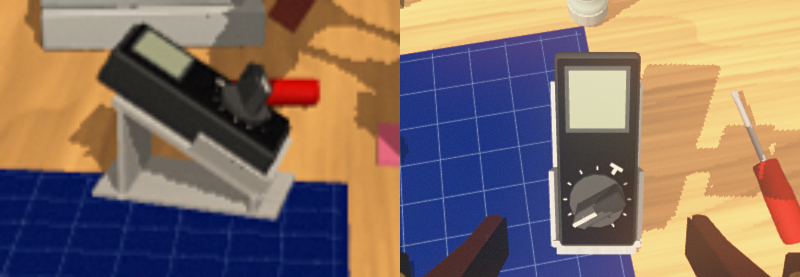

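The meter is lying in the stand between the cheeks, display up, with the dial still at 120°. I'll check numerically that it is fully home.

```bash
cat > chk.py <<'E'
from h import *
import sys
def chk(name):
    d=dict(np.load(f"pics/{name}.npz"));W=cloud(d)-seat;x,y,h=W@up,W@lat,W@n
    m=(abs(h-.036)<.006)&(abs(x)<.1)&(abs(y)<.05)
    Q=W[m];c=Q.mean(0);nn=np.linalg.svd(Q-c)[2][2];nn*=np.sign(nn[2])
    r=cv2.minAreaRect((np.c_[x[m],y[m]]*1000).astype(np.float32));print(name,m.sum(),r,"h",np.median(h[m]),"tilt err",np.degrees(np.arccos(nn@n)))
    k=(abs(y)<.02)&(h>.010)&(h<.022)&(x<-.06)&(x>-.1);print("lip",np.percentile(x[k],[5,50,95]) if k.any() else None)
    w=(h>.062)&(h<.072)&(np.hypot(x+.032,y)<.03)
    q=np.c_[x[w],y[w]].astype(np.float32);g=cv2.minAreaRect(q*1000);print("bar",w.sum(),g)
    pix=d["frame"].min(2);wl=w&(pix>150)
    if wl.sum()>3: v=np.c_[x[wl],y[wl]].mean(0)-[-.032,0];print("line dir deg",np.degrees(np.arctan2(v[1],v[0])),v,wl.sum())
chk(sys.argv[1])
E
python3 chk.py relw
```

```text
relw 13172 ((0.5587387084960938, -1.0311832427978516), (61.122100830078125, 148.01998901367188), 89.9037094116211) h 0.03621010195894756 tilt err 0.005933357314445448
lip [-0.08097551 -0.0802526  -0.07958513]
bar 995 ((-31.518415451049805, -1.4026603698730469), (13.551338195800781, 38.75333023071289), 29.39868927001953)
line dir deg 122.2522935099615 [-0.00482166  0.00764119] 113
```

```bash
python3 - <<'E'
from h import *
f=lambda:(lambda F:np.round([F@up,F@lat,F@n],1))(state()["ft_force"])
o=-lat*.0012+up*.0003
p,q=dialpose(119.7,.06);move_to(p+o,q)
p,q=dialpose(119.7,.0165);move_l(p+o,.08);hold(.1);print(f())
close();hold(.2);print(state()["finger_gap"],f())
j=np.array(state()["joint_pos"])
for k in range(1,6):
    jj=j.copy();jj[5]+=np.radians(30*k);movej(jj);hold(.05);s=state();print(k,s["joint_pos"][5],f(),np.round(s["moment"]@n,3),s["finger_gap"])
hold(.2);gripper_open();hold(.2)
move_l(state()["ee_pos"]+n*.06,.1);hold(.1);print(state()["time"])
p,_=on(-.03,.13),0;move_to(p,QS);d=shot("wrist","end");shot("side","endside")
cv2.imwrite("pics/endc.png",cv2.resize(d["frame"][60:337,120:520],(600,416)))
E
python3 chk.py end
```

```text
[ 0.6  0.8 -0.2]
0.013081721512879016 [ 5.   2.8 -0.7]
1 -0.47344136467095455 [ 2.4 -0.2 -2.9] 0.047 0.012881601288842692
2 0.04954643315407607 [ 1.2  1.6 -1.4] 0.019 0.012671839632026316
3 0.572974762388501 [ 0.2  2.  -3.3] 0.009 0.012770580196976095
4 1.096534706204824 [-0.7  1.7 -3.2] -0.042 0.013011555441548082
5 1.6201528385770083 [-0.1  0.2 -3.2] -0.036 0.013342513622804517
30.2417
end 13031 ((0.27950286865234375, -2.0159473419189453), (60.852298736572266, 147.68719482421875), 89.78291320800781) h 0.03622653032606941 tilt err 0.0340612154689163
lip [-0.08064911 -0.08015844 -0.07961946]
bar 960 ((-32.12187194824219, -1.7826194763183594), (13.565096855163574, 39.29777526855469), 60.57547378540039)
line dir deg -38.68315158657814 [ 0.00844219 -0.00675939] 71
```

View pics/endc.png

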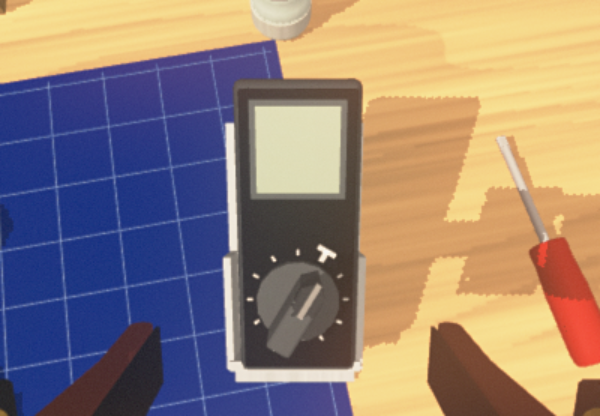

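The pointer at about (318,280) aims at the T mark at (326,253). The bar fit gives −29.4°, the meter is home, and nothing touches the gripper.

```bash
python3 - <<'E'
from h import *
hold(.3);print(job_done(),state()["time"])
E
```

```text
the job is handed in; nothing more can be done
the job is handed in; nothing more can be done
```

The job is handed in: by my last wrist-camera measurement the meter lies home against the stand's lip, display end up and let go, and the dial's bar sits at −29.4° against the T mark's −30°; no verdict came back.

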